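# Secure the high-voltage hatch

## Robot

A 6-joint arm with a two-finger parallel gripper is mounted at the origin on the work surface. World frame = base frame: x ahead of the robot, y to its left, z up, the work surface at z = 0. Lengths are in m, angles in rad, forces in N, time in s.
With the tool pointing down it reaches from about 0.4 to 0.825 m from the base axis. Payload 7 kg.
Tool frame: the origin (TCP) lies at the very end of the fingers, on their centre line; the grasp point (between the pads) lies arm.grip_point_offset behind it (arm.grip_point_offset is the distance from the TCP to the grasp point, in m); z points along the fingers, y is the line along which they close (so a half turn about z gives the same grasp; the last joint's range is limited). The gripper opens to 88 mm and grips with 3 to 60 N. Pads are 19 mm wide; open, the fingers measure 130 mm over their backs; the gripper's body (78 mm by 193 mm) begins 47 mm behind the grasp point.
Start: joints at [1.519, 0.359, 0.012, 0, -1.224, -0.288], TCP at [0.225, 0.636, 0.227] pointing down, gripper open.
Joint ranges: [-3.07, 3.07], [-1.43, 2.12], [-1.02, 1.25], [-3.03, 1.67], [-3.05, -0], [-3.03, 3.03]. Speed limits (rad/s): [2.39, 2.39, 3.01, 3.14, 3.14, 3.14].

## Interface

Orientations are given as [roll, pitch, yaw] about the fixed x, y, z axes, in that order (R = Rz(yaw) Ry(pitch) Rx(roll)).
In Python, from station import arm gives the robot as it stands.
- The arm moves only by the shell command python3 -m crank 'ROWS' [OPENING] [FORCE]. ROWS is JSON, a list of rows, each an object of numbers: "dx", "dy", "dz": the shift along the tool's x, y, z in cm; "wx", "wy", "wz": the turn, a rotation vector about the tool's x, y, z in degrees. A call has exactly 10 rows; each row is the pose to reach, as a shift and turn from the pose commanded when the call began, along the tool's axes at that moment; what a row does not reach only later rows make up. A row lasts 1/8 s, in which the tool goes at most 62.5 mm and 10.7 degrees, less where a joint would pass 70% of its speed; a pose out of reach is approached as far as the arm can. A call with a gripper value outside its range is refused whole. OPENING is the finger opening in cm, from 0 to 8.76, set as the call begins (- or left out, the last holds). The fingers move at their own pace and stop on an object; FORCE is the grip in N (left out, the last holds). Time passes only in rows, so rows that repeat a pose let the fingers close, or fill a call up. It gives the time, the measured TCP pose, the force, the opening and the grip force at its end, in the units of the state.
- arm.get_state(): the state, without advancing time (a new reading comes with each control period).
- arm.grab_frame(name): name is "side" or "top"; returns the picture (400x640x3 uint8, red, green, blue); there is no depth.
- arm.calibration(name): a dict with "fx", "fy", "cx", "cy" (pixels), "world_from_camera" (4x4, takes a point from camera to world coordinates). Camera axes: x right, y down, z forward; pixel columns grow to the right and rows downward; lengths in m; the calibration is good to about 2 mm. A picture is of the moment at which its call begins. calibration takes no time and is no camera call.
- arm.job_done(): hands the job in; it is judged then, once.
Trained networks look in the newest picture that a camera, given by its name, has taken for a name from the list of things; names that differ only in an ending like _2 or _b are one class to them, and where a whole thing is asked for, a point or a joint stands for the part that bears it (a point fixed in the world has none). Each returns a list of dicts, best first, with "confidence" (0 to 1); they miss things now and then, are a little off and sometimes report something else, mostly with a low value. They report only what shows in the picture. A call takes as long as a camera call.
- arm.find_in(camera, query): "centre" ([x, y, z] in m, in world coordinates, good to about 4 mm: the middle of the surface that is visible of it).
- arm.masks_of(camera, query): "pixels" (400x640 bool, what is visible of it).
- arm.mark_of(camera, query): "centre" ([x, y, z] in m, in world coordinates, good to about 4 mm: a listed point, or the origin of a listed thing).
The state is a dict: "t": time; "q": joint angles; "qd": joint speeds; "joint_efforts": joint torques, N m; "eef_pos": TCP position; "ee_rot": TCP orientation; "force": force on the tool from outside, world axes, zero at the start; "moment": the same for the moment, N m; "width": finger opening in m; "gripper_force": force on a finger pad.
Only numpy, scipy, OpenCV 4.12 (cv2) and the standard library are available. Lean on these libraries where they do the work, as an engineer would, in place of code of your own. Each camera call takes 0.05 s, during which the arm holds its last target. There are 200 camera calls.

## Task

The service hatch of the high-voltage unit beside the electron microscope has been left open: swing it fully shut, then turn its wing knob clockwise as far as it goes, so that the cam tongue underneath lies behind the frame edge. Then swing the hasp down flat over its staple, take the steel retaining pin out of the bench block and drop it down through the staple in front of the hasp until its collar rests on the staple. Leave the two screwdrivers, the specimen disc and the stub box where they are.

Things in the scene. Friction and masses are not known exactly. Their poses are not given: they have to be found in the camera images.
- hv: fixed pale grey steel box 260 (x) by 300 (y) by 120 mm high; front wall (x = +130 mm) faces away from the robot, yaw up to 0.25 rad either way. Origin: centre of its underside. The shut hatch covers its top at x = -60 to +128, y = -120 to +120 mm, outer face at z = 130. The frame flange that the tongue goes under runs from x = +100 mm to the front wall
- hatch (a joint): hatch angle, rad: 0 shut, positive open (to 1.35). 10 mm thick pale grey panel, 0.35 kg, hinged along the unit's y axis on the side nearest the robot; the free edge rises, so when open its outer face looks at the robot. The stiff hinge (0.65 N m) holds it where it is left: push on the outer face near the free edge (1 to 6 N) all the way down
- hatch_hinge (a point): middle of the hatch's hinge axis, at x = -62, y = 0, z = 122 mm of the unit. Axes turn with the hatch: x along the hatch to its free edge, y along the hinge, z out of the outer face, which is the plane z = 8 mm here. Besides the knob and the hasp's thin hinge plate the outer face is bare
- hatch_edge (a point): middle of the hatch's free edge, on its outer face, 190 mm from the hinge axis
- knob (a joint): wing knob angle, rad, 0 to 1.6 (stop), growing clockwise seen from outside. At 0 the wings lie along the hatch's y axis and the hidden tongue points along its +y, clear of the frame; at 1.57 they lie along its x axis and the 42 mm long tongue points to +x, 2 mm below the frame flange. It catches the flange if turned before the hatch is shut. Takes 0.07 N m
- knob_top (a point): centre of the wing knob's top, on its axis: 24 mm above the hatch's outer face, 140 mm from the hinge axis, y = 0. Black hub 24 mm across; two wings in one straight bar 66 mm tip to tip, 8 mm thick, standing 7 to 24 mm above the outer face. y axis along the wings towards the wing over the tongue (bright nib on top), z out of the hatch
- hasp (a joint): hasp leaf angle, rad, about its hinge on the hatch's free edge: 0 hanging at right angles to the hatch (flat down the front wall over the staple once the hatch is shut), pi/2 in line with the hatch, more (to 2.7) rising and folding back over it. The stiff hinge (0.035 N m) holds it where it is left; pushed down by its outer face with about 2 N
- hasp_hinge (a point): middle of the hasp's hinge axis; with the hatch shut at x = +131, y = -70, z = 126 mm of the unit. Axes turn with the leaf: leaf runs 64 mm along -z, +x is out of its outer face (4.5 mm from the axis), y along the hinge. Steel leaf 50 mm wide, 3 mm thick, knuckle 8 mm thick; solid for 30 mm from the hinge, then a slot 28 mm wide from 30 to 51 mm that passes over the staple
- hasp_end (a point): middle of the hasp leaf's free end, 64 mm from its hinge
- staple_eye (a point): where the pin's axis should go, level with the top of the staple bar: x = 149 (19 mm ahead of the front wall), y = -70, z = 94.5 mm of the unit; axes as the unit's. Staple: level U loop of 5 mm round steel bar, 12 mm free between its legs (along y); its inside runs from the lowered hasp's outer face (13 mm behind this point) to the cross bar (9 mm ahead), outer end 14.5 mm ahead
- pin: steel retaining pin, 90 g, standing handle up in one of three holes of the bench block. Origin: centre of its lower end, z along it. Shank 8 mm diameter from 0 to 45 mm, end tapered; collar 20 mm diameter from 45 to 50 mm; round ribbed handle 14 mm diameter from 50 to 100 mm. Its yaw means nothing
- pin_collar (a point): centre of the underside of the pin's collar, 45 mm above its lower end
- block: fixed aluminium bench block 46 (x) by 150 (y) by 50 mm high with three 10 mm square through holes at its y = -50, 0 and +50 mm. Origin: centre of its underside. The pin and two screwdrivers stand in the holes in any order, collar or handle resting on its top, lower ends 5 mm above the bench
- driver_a: bystander: small screwdriver, black round handle 18 mm diameter, top 62 mm above the block it stands in. Origin: its lower end
- driver_b: bystander: larger screwdriver, black round handle 24 mm diameter, top 74 mm above the block it stands in. Origin: its lower end
- puck: bystander: steel and white specimen disc 76 mm diameter with a dark stub on top, 31 mm high in all, on the bench. Origin: centre of its underside
- stub_box: bystander: flat clear plastic box 90 by 120 by 28 mm on the bench. Origin: centre of its underside

How it is judged:
By the outcome, as a careful person would: the job done as asked, in the order asked, and still so for the second after the job is handed in, with the robot touching nothing.
It also fails if it takes over 70 s, if anything falls off the work surface, if the arm or the gripper's body presses on something with over 40 N, if the wrist force passes 120 N, or if a joint passes its speed limit or range.

## Working session

There is one attempt and no reset: what is moved stays moved. The work goes in short steps, Python scripts to look and compute and a shell command to move; the robot and the scene stay as the last step left them, time stands still between calls to the robot, and variables do not carry over. Pictures are saved under pics/ and viewed, at most 10 in all, crops included, and the job is handed in when it is done.

```bash
ls; mkdir -p pics; cat > h.py <<'E'
import numpy as np, cv2
from station import arm
from scipy.spatial.transform import Rotation as R
def best(f,c,q):
    try: r=f(c,q)
    except Exception as e: return repr(e)
    return [(np.round(d["centre"],4).tolist(),round(d["confidence"],2)) for d in r[:2]]
E
python3 - <<'E'
from h import *
for c in("side","top"):
    cv2.imwrite(f"pics/{c}0.png",arm.grab_frame(c)[:,:,::-1])
    k=arm.calibration(c);print(c,k["fx"],k["cx"],np.round(k["world_from_camera"],3).tolist())
    for q in "hv hatch_hinge hatch_edge knob_top hasp_hinge hasp_end staple_eye pin pin_collar block driver_a driver_b puck stub_box".split():
        print(q,best(arm.mark_of,c,q))
print(arm.get_state(),arm.grip_point_offset)
E
```

```text
pics
side 367.8727211684399 323.7168048485499 [[0.98, -0.139, 0.142, 0.439], [-0.198, -0.663, 0.722, -0.736], [-0.006, -0.736, -0.677, 0.83], [0.0, 0.0, 0.0, 1.0]]
hv [([0.506, 0.0573, -0.0015], 0.82), ([0.6667, 0.0283, 0.0947], 0.49)]
hatch_hinge [([0.4449, 0.0411, 0.1204], 0.79)]
hatch_edge [([0.7226, -0.309, 0.0008], 0.72), ([0.5544, 0.0725, 0.2729], 0.65)]
knob_top [([0.5069, 0.0653, 0.2499], 0.6)]
hasp_hinge [([0.5782, 0.0068, 0.2718], 0.53)]
hasp_end [([0.5892, 0.0103, 0.336], 0.59), ([0.6685, 0.0307, 0.0964], 0.5)]
staple_eye [([0.6663, 0.0315, 0.0981], 0.71)]
pin [([0.5145, -0.2852, 0.0048], 0.58)]
pin_collar [([0.5094, -0.2904, 0.0469], 0.51)]
block [([0.5206, -0.3412, 0.0026], 0.75)]
driver_a [([0.5246, -0.3334, 0.0082], 0.81), ([0.5255, -0.389, 0.0034], 0.5)]
driver_b [([0.5246, -0.3334, 0.0082], 0.81), ([0.5255, -0.389, 0.0034], 0.5)]
puck [([0.7216, -0.3111, 0.0015], 0.61)]
stub_box [([0.5888, 0.4939, 0.002], 0.49)]
top 404.2871810621415 319.25755530483474 [[0.003, -0.987, 0.162, 0.402], [-1.0, -0.003, -0.003, 0.029], [0.004, -0.162, -0.987, 1.179], [0.0, 0.0, 0.0, 1.0]]
[... 752 characters left out ...]
.5933, 0.4893, -0.0001], 0.61)]
{'t': 1.5, 'q': array([ 1.51911847e+00,  3.58585065e-01,  1.18836156e-02, -3.23762793e-06,
       -1.22412768e+00, -2.88081736e-01]), 'qd': array([-0.00238219, -0.00061749,  0.00022472,  0.00153856,  0.00129722,
       -0.00065977]), 'joint_efforts': array([ 6.17460537e-04, -5.82375169e+01,  2.93300736e+01,  7.00224906e+00,
        1.24241825e-02, -2.94004872e-05]), 'eef_pos': array([0.22497041, 0.63636261, 0.22656318]), 'ee_rot': array([ 3.14156034e+00, -6.39952772e-06, -3.39760693e-01]), 'force': array([-1.36841923, -0.14885336,  0.76553803]), 'moment': array([ 0.0018644 ,  0.01657742, -0.04372471]), 'gripper_force': 0.0, 'width': 0.08761910692650991} 0.0188
```

View pics/side0.png

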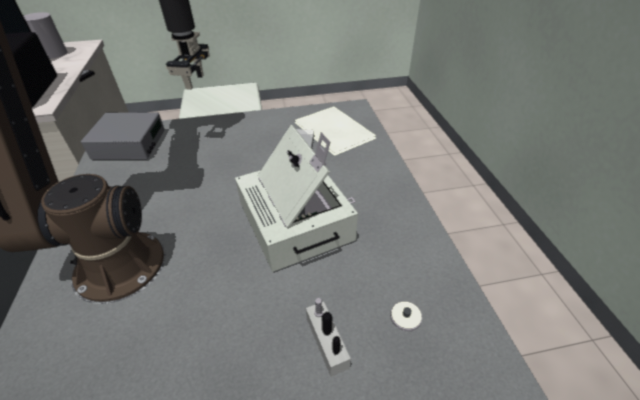

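View pics/top0.png

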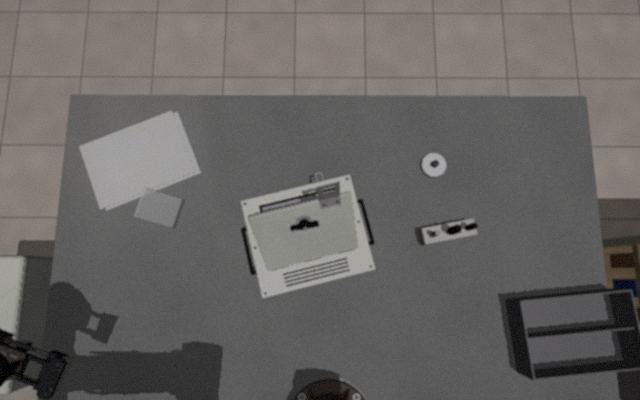

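The side view shows the hatch open (knob at 293,160; hasp at 320,145) and the pin at the near end of the block (319,303). In the top view the unit is at (307,235) and the pin at (432,233). Next I fit the unit's pose to all the marks.

```bash
cat >> h.py <<'E'
def unit(p,loc):
    x,y,w=p[:3]; return np.array([x,y,0])+R.from_euler('z',w).apply(loc)
def hpt(p,a,loc):   # point in hatch frame at angle a
    return unit(p,np.array([-.062,0,.122])+R.from_euler('y',-a).apply(loc))
def rows(pos,yaw,pitch=0):
    s=arm.get_state(); T=R.from_euler('xyz',s["ee_rot"]); G=R.from_euler('xyz',[np.pi,pitch,yaw])
    print("shift cm",np.round(T.inv().apply(np.array(pos)-s["eef_pos"])*100,2),"turn deg",np.round((T.inv()*G).as_rotvec(degrees=True),1),"target",np.round(pos,4))
E
python3 - <<'E'
from h import *
from scipy.optimize import least_squares
obs={ 'hv':[[.506,.0573,-.0015],[.5057,.0579,-.0026]],'hh':[[.4449,.0411,.1204],[.4469,.0458,.1248]],
'he':[[.5544,.0725,.2729],[.5557,.0722,.2747]],'kt':[[.5069,.0653,.2499],[.5091,.0597,.2498]],
'hah':[[.5782,.0068,.2718],[.5811,.0092,.2733]],'se':[[.6663,.0315,.0981],[.6689,.0255,.0958]],'hae':[[.5892,.0103,.336],[.5954,.0086,.3351]]}
def mod(p):
    a,b=p[3:5]; hl=np.array([.193,-.07,.004])
    return dict(hv=unit(p,[0,0,0]),hh=unit(p,[-.062,0,.122]),he=hpt(p,a,[.19,0,.008]),kt=hpt(p,a,[.14,0,.032]),
     hah=hpt(p,a,hl),se=unit(p,[.149,-.07,.0945]),hae=hpt(p,a,hl+np.array([.064*np.sin(b),0,-.064*np.cos(b)])))
f=lambda p:np.concatenate([(mod(p)[k]-np.array(o)).ravel() for k in obs for o in obs[k]])
r=least_squares(f,[.506,.057,.23,.9,2.],loss='soft_l1',f_scale=.004)
print(r.x.round(4)); m=mod(r.x)
for k in obs: print(k,m[k].round(4),(np.mean(obs[k],0)-m[k]).round(4))
p=r.x; np.save("p.npy",p)
for u in(.06,.03,.0): rows(hpt(p,p[3],[.172,.075,.008+u]),p[2])
print([hpt(p,a,[.176,.075,.008]).round(3).tolist() for a in (p[3],.7,.5,.3,.1,0)])
E
```

```text
[0.5054 0.0592 0.2585 0.8792 2.0527]
hv [0.5054 0.0592 0.    ] [ 0.0005 -0.0016 -0.002 ]
hh [0.4454 0.0434 0.122 ] [0.0005 0.0001 0.0006]
he [0.5566 0.0728 0.2734] [-0.0016 -0.0004  0.0004]
kt [0.5079 0.0599 0.2502] [ 0.0001  0.0026 -0.0004]
hah [0.5794 0.0064 0.2732] [ 0.0003  0.0016 -0.0007]
se [0.6673 0.0297 0.0945] [ 0.0003 -0.0012  0.0025]
hae [0.5922 0.0098 0.3358] [ 0.0001 -0.0004 -0.0003]
shift cm [41.06 39.13 -7.13] turn deg [  0.    0.  -34.3] target [0.4817 0.1306 0.2978]
shift cm [42.97 37.83 -5.21] turn deg [  0.    0.  -34.3] target [0.504  0.1365 0.2787]
shift cm [44.88 36.53 -3.3 ] turn deg [  0.    0.  -34.3] target [0.5264 0.1424 0.2596]
[[0.529, 0.143, 0.263], [0.551, 0.149, 0.242], [0.572, 0.154, 0.213], [0.587, 0.158, 0.182], [0.595, 0.16, 0.148], [0.596, 0.161, 0.13]]
```

```bash
python3 -m crank '[{"dx":4,"dy":4,"dz":-5,"wz":-4},{"dx":8,"dy":8,"dz":-7,"wz":-8},{"dx":12,"dy":12,"dz":-7.1,"wz":-12},{"dx":16,"dy":16,"dz":-7.1,"wz":-16},{"dx":20,"dy":20,"dz":-7.1,"wz":-20},{"dx":24.5,"dy":24,"dz":-7.1,"wz":-24},{"dx":29,"dy":28,"dz":-7.1,"wz":-28},{"dx":33.5,"dy":32,"dz":-7.1,"wz":-31},{"dx":37.5,"dy":36,"dz":-7.1,"wz":-34.3},{"dx":41,"dy":39.1,"dz":-7.1,"wz":-34.3}]' 0 20
python3 - <<'E'
from h import *
p=np.load("p.npy"); print(arm.get_state()["q"].round(2))
off=R.from_euler('z',p[2]).apply([-.008,0,0])
for a in (p[3],.7,.5,.35,.2,.1,0,-.02): rows(hpt(p,a,[.174,.075,.008])+off,p[2])
E
```

```text
[ 1.52  0.36  0.01 -0.   -1.22 -0.29]
shift cm [44.32 36.91 -3.45] turn deg [  0.    0.  -34.3] target [0.5199 0.1406 0.2611]
shift cm [46.23 35.61 -1.36] turn deg [  0.    0.  -34.3] target [0.5422 0.1466 0.2402]
shift cm [47.96 34.43  1.41] turn deg [  0.    0.  -34.3] target [0.5625 0.1519 0.2124]
shift cm [48.94 33.76  3.74] turn deg [  0.    0.  -34.3] target [0.5739 0.1549 0.1892]
shift cm [49.62 33.3   6.22] turn deg [  0.    0.  -34.3] target [0.5819 0.157  0.1644]
shift cm [49.9  33.11  7.92] turn deg [  0.    0.  -34.3] target [0.5851 0.1579 0.1473]
shift cm [50.04 33.01  9.66] turn deg [  0.    0.  -34.3] target [0.5868 0.1583 0.13  ]
shift cm [50.05 33.01 10.01] turn deg [  0.    0.  -34.3] target [0.5869 0.1584 0.1265]$[0]: bad value
```

```bash
python3 -m crank '[{"dx":4,"dy":4,"dz":-5,"wx":0,"wy":0,"wz":-4},{"dx":8,"dy":8,"dz":-7,"wx":0,"wy":0,"wz":-8},{"dx":12,"dy":12,"dz":-7.1,"wx":0,"wy":0,"wz":-12},{"dx":16,"dy":16,"dz":-7.1,"wx":0,"wy":0,"wz":-16},{"dx":20,"dy":20,"dz":-7.1,"wx":0,"wy":0,"wz":-20},{"dx":24.5,"dy":24,"dz":-7.1,"wx":0,"wy":0,"wz":-24},{"dx":29,"dy":28,"dz":-7.1,"wx":0,"wy":0,"wz":-28},{"dx":33.5,"dy":32,"dz":-7.1,"wx":0,"wy":0,"wz":-31},{"dx":37.5,"dy":36,"dz":-7.1,"wx":0,"wy":0,"wz":-34.3},{"dx":41,"dy":39.1,"dz":-7.1,"wx":0,"wy":0,"wz":-34.3}]' 0 20
python3 - <<'E'
from h import *
p=np.load("p.npy"); print(arm.get_state()["q"].round(2))
off=R.from_euler('z',p[2]).apply([-.008,0,0])
for a in (p[3],.7,.5,.35,.2,.1,0,-.02): rows(hpt(p,a,[.174,.075,.008])+off,p[2])
E
```

```text
t: 2.75
eef_pos: [0.4818, 0.1291, 0.298]
ee_rot: [-3.141, -0.001, 0.259]
force: [1.0, 0.8, -0.3]
width: 0.0011
gripper_force: 0.0
[ 0.66  0.02 -0.25  0.   -1.3   1.17]
shift cm [ 3.98 -0.14  3.7 ] turn deg [-0.  -0.1  0. ] target [0.5199 0.1406 0.2611]
shift cm [ 6.29 -0.14  5.79] turn deg [-0.  -0.1  0. ] target [0.5422 0.1466 0.2402]
shift cm [ 8.38 -0.14  8.57] turn deg [-0.  -0.1  0. ] target [0.5625 0.1519 0.2124]
shift cm [ 9.56 -0.13 10.9 ] turn deg [-0.  -0.1  0. ] target [0.5739 0.1549 0.1892]
shift cm [10.38 -0.13 13.37] turn deg [-0.  -0.1  0. ] target [0.5819 0.157  0.1644]
shift cm [10.72 -0.13 15.08] turn deg [-0.  -0.1  0. ] target [0.5851 0.1579 0.1473]
shift cm [10.88 -0.13 16.82] turn deg [-0.  -0.1  0. ] target [0.5868 0.1583 0.13  ]
shift cm [10.89 -0.13 17.16] turn deg [-0.  -0.1  0. ] target [0.5869 0.1584 0.1265]
```

```bash
python3 -m crank '[{"dx":2.5,"dy":0,"dz":2.5,"wx":0,"wy":0,"wz":0},{"dx":4,"dy":0,"dz":3.7,"wx":0,"wy":0,"wz":0},{"dx":5.2,"dy":0,"dz":4.7,"wx":0,"wy":0,"wz":0},{"dx":6.3,"dy":0,"dz":5.8,"wx":0,"wy":0,"wz":0},{"dx":7.4,"dy":0,"dz":7.2,"wx":0,"wy":0,"wz":0},{"dx":8.4,"dy":0,"dz":8.6,"wx":0,"wy":0,"wz":0},{"dx":9.1,"dy":0,"dz":9.8,"wx":0,"wy":0,"wz":0},{"dx":9.6,"dy":0,"dz":10.9,"wx":0,"wy":0,"wz":0},{"dx":10,"dy":0,"dz":12.2,"wx":0,"wy":0,"wz":0},{"dx":10.4,"dy":0,"dz":13.4,"wx":0,"wy":0,"wz":0}]'
python3 -m crank '[{"dx":0.2,"dy":0,"dz":0.8,"wx":0,"wy":0,"wz":0},{"dx":0.3,"dy":0,"dz":1.6,"wx":0,"wy":0,"wz":0},{"dx":0.4,"dy":0,"dz":2.2,"wx":0,"wy":0,"wz":0},{"dx":0.5,"dy":0,"dz":2.7,"wx":0,"wy":0,"wz":0},{"dx":0.5,"dy":0,"dz":3.0,"wx":0,"wy":0,"wz":0},{"dx":0.5,"dy":0,"dz":3.2,"wx":0,"wy":0,"wz":0},{"dx":0.5,"dy":0,"dz":3.4,"wx":0,"wy":0,"wz":0},{"dx":0.5,"dy":0,"dz":3.5,"wx":0,"wy":0,"wz":0},{"dx":0.5,"dy":0,"dz":3.5,"wx":0,"wy":0,"wz":0},{"dx":0.5,"dy":0,"dz":3.5,"wx":0,"wy":0,"wz":0}]'
```

```text
t: 4.0
eef_pos: [0.5821, 0.1579, 0.1629]
ee_rot: [-3.141, -0.0, 0.259]
force: [-1.4, -0.2, 0.4]
width: 0.0004
gripper_force: 0.5
t: 5.25
eef_pos: [0.5868, 0.159, 0.1302]
ee_rot: [3.142, -0.001, 0.259]
force: [-4.9, -0.8, 11.2]
width: 0.0007
gripper_force: 5.5
```

```bash
python3 -m crank '[{"dx":0,"dy":0,"dz":0.1,"wx":0,"wy":0,"wz":0},{"dx":0,"dy":0,"dz":0.1,"wx":0,"wy":0,"wz":0},{"dx":0,"dy":0,"dz":-1,"wx":0,"wy":0,"wz":0},{"dx":-2,"dy":0,"dz":-4,"wx":0,"wy":0,"wz":0},{"dx":-6,"dy":-2,"dz":-8,"wx":0,"wy":0,"wz":-10},{"dx":-10,"dy":-4,"dz":-12,"wx":0,"wy":0,"wz":-20},{"dx":-14,"dy":-6,"dz":-14,"wx":0,"wy":0,"wz":-30},{"dx":-18,"dy":-8,"dz":-14,"wx":0,"wy":0,"wz":-30},{"dx":-18,"dy":-8,"dz":-14,"wx":0,"wy":0,"wz":-30},{"dx":-18,"dy":-8,"dz":-14,"wx":0,"wy":0,"wz":-30}]'
cat > fit.py <<'E'
from h import *
from scipy.optimize import least_squares
L=[.193,-.07,.004]
def mod(p):
    a,b=p[3:5]; hl=np.array(L)
    return dict(hv=unit(p,[0,0,0]),hatch_hinge=unit(p,[-.062,0,.122]),hatch_edge=hpt(p,a,[.19,0,.008]),knob_top=hpt(p,a,[.14,0,.032]),
     hasp_hinge=hpt(p,a,hl),staple_eye=unit(p,[.149,-.07,.0945]),hasp_end=hpt(p,a,hl+np.array([.064*np.sin(b),0,-.064*np.cos(b)])))
def look(p0,qs="hv hatch_hinge hatch_edge knob_top hasp_hinge staple_eye hasp_end"):
    m0=mod(p0); obs=[]
    for c in("side","top"):
        arm.grab_frame(c)
        for q in qs.split():
            for d in arm.mark_of(c,q):
                if d["confidence"]>.3 and np.linalg.norm(d["centre"]-m0[q])<.04: obs.append((c,q,np.array(d["centre"]))); break
    return obs
def fit(obs,p0):
    f=lambda p:np.concatenate([mod(p)[q]-o for _,q,o in obs])
    return least_squares(f,p0,loss='soft_l1',f_scale=.004).x
E
python3 - <<'E'
from fit import *
p=np.load("p.npy");p[3]=0
o=look(p); n=fit(o,p);print(n.round(4)); m=mod(n)
for c,q,x in o: print(c,q,x.round(4),(x-m[q]).round(4))
np.save("p2.npy",n)
ims=[]
for c,xy in(("side",mod(p)["staple_eye"]),("top",mod(p)["staple_eye"])):
    im=arm.grab_frame(c); k=arm.calibration(c); q=np.linalg.inv(k["world_from_camera"])@np.r_[xy,1]
    u,v=int(k["fx"]*q[0]/q[2]+k["cx"]),int(k["fy"]*q[1]/q[2]+k["cy"]); print(c,u,v)
    ims.append(cv2.resize(im[v-70:v+80,u-60:u+40],None,fx=4,fy=4,interpolation=cv2.INTER_CUBIC))
cv2.imwrite("pics/s1.png",np.hstack(ims)[:,:,::-1])
E
```

```text
t: 6.5
eef_pos: [0.3922, 0.1905, 0.269]
ee_rot: [-3.142, -0.001, 0.783]
force: [-0.1, -0.2, -0.6]
width: 0.0005
gripper_force: 0.0
[5.0600e-01 5.8800e-02 2.5550e-01 1.3000e-03 2.0178e+00]
side hv [ 5.069e-01  5.770e-02 -3.000e-04] [ 0.0009 -0.0011 -0.0003]
side hatch_hinge [0.4458 0.0413 0.1209] [-0.0003 -0.0018 -0.0011]
side hatch_edge [0.6307 0.0898 0.1327] [ 0.0008 -0.0014  0.0025]
side knob_top [0.5819 0.084  0.1523] [ 0.0004  0.0055 -0.0019]
side hasp_hinge [0.6514 0.0267 0.124 ] [ 0.0009  0.0025 -0.0022]
side staple_eye [0.6666 0.029  0.0969] [-0.0013  0.0003  0.0024]
side hasp_end [0.7056 0.0373 0.1552] [-0.0007 -0.0015  0.0012]
top hv [ 0.5055  0.0576 -0.0026] [-0.0005 -0.0012 -0.0026]
top hatch_hinge [0.4428 0.0435 0.1281] [-0.0033  0.0004  0.0061]
top hatch_edge [0.6296 0.0903 0.1322] [-0.0003 -0.0009  0.002 ]
top knob_top [0.582  0.0828 0.1553] [0.0005 0.0043 0.0011]
top hasp_hinge [0.6492 0.0256 0.1248] [-0.0013  0.0014 -0.0014]
top staple_eye [0.6692 0.0261 0.0977] [ 0.0013 -0.0026  0.0032]
top hasp_end [0.7087 0.0381 0.1532] [ 0.0024 -0.0007 -0.0008]
side 349 200
top 317 176
```

View pics/s1.png

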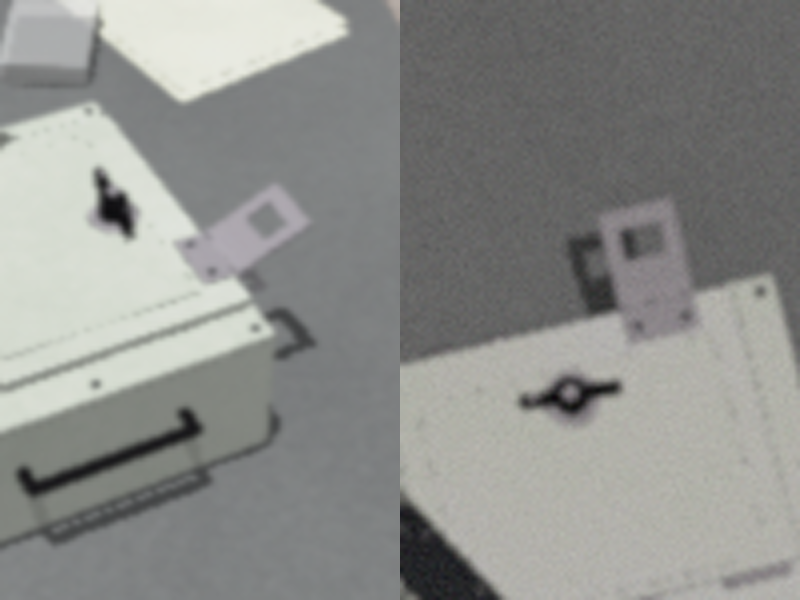

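The hatch lies shut, with the hasp pointing out. The hub shows in the top crop at (172,393)/4, which is pixel (300,204.3). I cast that ray and plan the hub grip.

```bash
cat >> h.py <<'E'
def ray(c,u,v,z):
    k=arm.calibration(c); M=np.array(k["world_from_camera"]); d=M[:3,:3]@[(u-k["cx"])/k["fx"],(v-k["cy"])/k["fy"],1]
    return M[:3,3]+d*(z-M[2,3])/d[2]
E
python3 - <<'E'
from h import *
p=np.load("p2.npy")
print("model",unit(p,[.078,0,.154]),"ray top",ray("top",300,204.3,.154),"side",ray("side",349-60+113/4,200-70+207/4,.154))
k=unit(p,[.078,0,.154]); k[1]+=.002
print(arm.get_state()["q"].round(2))
rows(np.r_[k[:2],.18],p[2]-np.pi/2); rows(np.r_[k[:2],.137],p[2]-np.pi/2)
E
```

```text
model [0.58151823 0.07852089 0.154     ] ray top [0.57878524 0.07521994 0.154     ] side [0.57738637 0.0614578  0.154     ]
[ 0.91 -0.08 -0.41  0.   -1.24  1.45]
shift cm [ 5.7  21.14  8.86] turn deg [ -0.   -0.  120.2] target [0.5815 0.0805 0.18  ]
shift cm [ 5.7  21.14 13.16] turn deg [ -0.   -0.  120.2] target [0.5815 0.0805 0.137 ]
```

```bash
python3 -m crank '[{"dx":1,"dy":2,"dz":0,"wx":0,"wy":0,"wz":10},{"dx":2,"dy":5,"dz":0,"wx":0,"wy":0,"wz":20},{"dx":3,"dy":8,"dz":0,"wx":0,"wy":0,"wz":30},{"dx":4,"dy":11,"dz":1,"wx":0,"wy":0,"wz":40},{"dx":5,"dy":14,"dz":2,"wx":0,"wy":0,"wz":50},{"dx":5.7,"dy":17,"dz":3,"wx":0,"wy":0,"wz":60},{"dx":5.7,"dy":19,"dz":4,"wx":0,"wy":0,"wz":70},{"dx":5.7,"dy":20,"dz":5,"wx":0,"wy":0,"wz":80},{"dx":5.7,"dy":21,"dz":6,"wx":0,"wy":0,"wz":90},{"dx":5.7,"dy":21,"dz":7,"wx":0,"wy":0,"wz":100}]' 5 20
python3 -m crank '[{"dx":0,"dy":0,"dz":0,"wx":0,"wy":0,"wz":7},{"dx":0,"dy":0,"dz":0,"wx":0,"wy":0,"wz":14},{"dx":0,"dy":0,"dz":0,"wx":0,"wy":0,"wz":20.2},{"dx":0,"dy":0,"dz":0,"wx":0,"wy":0,"wz":20.2},{"dx":0,"dy":0,"dz":0,"wx":0,"wy":0,"wz":20.2},{"dx":0,"dy":0,"dz":0,"wx":0,"wy":0,"wz":20.2},{"dx":0,"dy":0,"dz":0,"wx":0,"wy":0,"wz":20.2},{"dx":0,"dy":0,"dz":0,"wx":0,"wy":0,"wz":20.2},{"dx":0,"dy":0,"dz":0,"wx":0,"wy":0,"wz":20.2},{"dx":0,"dy":0,"dz":0,"wx":0,"wy":0,"wz":20.2}]'
python3 - <<'E'
from h import *
p=np.load("p2.npy");k=unit(p,[.078,0,.137]);print(arm.get_state()["q"].round(2))
rows(k,p[2]-np.pi/2)
E
```

```text
t: 8.65
eef_pos: [0.581, 0.081, 0.1979]
ee_rot: [3.141, -0.0, -0.969]
force: [0.2, -0.5, 0.1]
width: 0.0501
gripper_force: 0.0
t: 9.9
eef_pos: [0.5806, 0.0815, 0.1986]
ee_rot: [3.142, -0.0, -1.315]
force: [-0.0, 0.1, -0.1]
width: 0.0497
gripper_force: 0.0
[ 0.47  0.23 -0.23  0.   -1.11 -0.22]
shift cm [ 0.31 -0.02  6.16] turn deg [ 0. -0. -0.] target [0.5815 0.0785 0.137 ]
```

```bash
python3 -m crank '[{"dx":0.2,"dy":0,"dz":1,"wx":0,"wy":0,"wz":0},{"dx":0.2,"dy":0,"dz":2,"wx":0,"wy":0,"wz":0},{"dx":0.2,"dy":0,"dz":3,"wx":0,"wy":0,"wz":0},{"dx":0.2,"dy":0,"dz":4,"wx":0,"wy":0,"wz":0},{"dx":0.2,"dy":0,"dz":4.8,"wx":0,"wy":0,"wz":0},{"dx":0.2,"dy":0,"dz":5.4,"wx":0,"wy":0,"wz":0},{"dx":0.2,"dy":0,"dz":5.9,"wx":0,"wy":0,"wz":0},{"dx":0.2,"dy":0,"dz":6.1,"wx":0,"wy":0,"wz":0},{"dx":0.2,"dy":0,"dz":6.1,"wx":0,"wy":0,"wz":0},{"dx":0.2,"dy":0,"dz":6.1,"wx":0,"wy":0,"wz":0}]'
python3 -m crank '[{"dx":0,"dy":0,"dz":0,"wx":0,"wy":0,"wz":0},{"dx":0,"dy":0,"dz":0,"wx":0,"wy":0,"wz":0},{"dx":0,"dy":0,"dz":0,"wx":0,"wy":0,"wz":0},{"dx":0,"dy":0,"dz":0,"wx":0,"wy":0,"wz":0},{"dx":0,"dy":0,"dz":0,"wx":0,"wy":0,"wz":0},{"dx":0,"dy":0,"dz":0,"wx":0,"wy":0,"wz":0},{"dx":0,"dy":0,"dz":0,"wx":0,"wy":0,"wz":0},{"dx":0,"dy":0,"dz":0,"wx":0,"wy":0,"wz":0},{"dx":0,"dy":0,"dz":0,"wx":0,"wy":0,"wz":0},{"dx":0,"dy":0,"dz":0,"wx":0,"wy":0,"wz":0}]' 1 25
```

```text
t: 11.15
eef_pos: [0.5813, 0.0796, 0.1379]
ee_rot: [-3.141, 0.0, -1.315]
force: [0.2, 0.3, 0.8]
width: 0.0502
gripper_force: 0.0
t: 12.4
eef_pos: [0.5801, 0.0793, 0.1375]
ee_rot: [3.14, -0.0, -1.316]
force: [-5.3, -0.3, 4.5]
width: 0.0229
gripper_force: 25.0
```

```bash
python3 -m crank '[{"dx":0,"dy":0,"dz":0,"wx":0,"wy":0,"wz":7},{"dx":0,"dy":0,"dz":0,"wx":0,"wy":0,"wz":14},{"dx":0,"dy":0,"dz":0,"wx":0,"wy":0,"wz":21},{"dx":0,"dy":0,"dz":0,"wx":0,"wy":0,"wz":28},{"dx":0,"dy":0,"dz":0,"wx":0,"wy":0,"wz":35},{"dx":0,"dy":0,"dz":0,"wx":0,"wy":0,"wz":42},{"dx":0,"dy":0,"dz":0,"wx":0,"wy":0,"wz":49},{"dx":0,"dy":0,"dz":0,"wx":0,"wy":0,"wz":56},{"dx":0,"dy":0,"dz":0,"wx":0,"wy":0,"wz":63},{"dx":0,"dy":0,"dz":0,"wx":0,"wy":0,"wz":70}]'
python3 -m crank '[{"dx":0,"dy":0,"dz":0,"wx":0,"wy":0,"wz":5},{"dx":0,"dy":0,"dz":0,"wx":0,"wy":0,"wz":10},{"dx":0,"dy":0,"dz":0,"wx":0,"wy":0,"wz":14},{"dx":0,"dy":0,"dz":0,"wx":0,"wy":0,"wz":18},{"dx":0,"dy":0,"dz":0,"wx":0,"wy":0,"wz":21},{"dx":0,"dy":0,"dz":0,"wx":0,"wy":0,"wz":24},{"dx":0,"dy":0,"dz":0,"wx":0,"wy":0,"wz":26},{"dx":0,"dy":0,"dz":0,"wx":0,"wy":0,"wz":28},{"dx":0,"dy":0,"dz":0,"wx":0,"wy":0,"wz":28},{"dx":0,"dy":0,"dz":0,"wx":0,"wy":0,"wz":28}]'
python3 -c "from h import *;s=arm.get_state();print(s['moment'],s['q'].round(2))"
```

```text
t: 13.65
eef_pos: [0.5807, 0.0792, 0.1375]
ee_rot: [-3.142, -0.001, -2.541]
force: [-3.4, -1.7, 2.4]
width: 0.0226
gripper_force: 25.0
t: 14.9
eef_pos: [0.5823, 0.0792, 0.1376]
ee_rot: [-3.141, 0.002, -3.025]
force: [4.2, -4.4, -3.3]
width: 0.023
gripper_force: 25.0
[-1.6490856  -1.96998715  0.3678522 ] [ 0.47  0.29 -0.31  0.   -0.97 -1.92]
```

```bash
python3 -m crank '[{"dx":0,"dy":0,"dz":0,"wx":0,"wy":0,"wz":0},{"dx":0,"dy":0,"dz":0,"wx":0,"wy":0,"wz":0},{"dx":0,"dy":0,"dz":0,"wx":0,"wy":0,"wz":0},{"dx":0,"dy":0,"dz":0,"wx":0,"wy":0,"wz":0},{"dx":0,"dy":0,"dz":-1,"wx":0,"wy":0,"wz":0},{"dx":0,"dy":0,"dz":-3,"wx":0,"wy":0,"wz":0},{"dx":0,"dy":0,"dz":-6,"wx":0,"wy":0,"wz":0},{"dx":5,"dy":0,"dz":-9,"wx":0,"wy":0,"wz":0},{"dx":10,"dy":-2,"dz":-12,"wx":0,"wy":0,"wz":0},{"dx":15,"dy":-4,"dz":-12,"wx":0,"wy":0,"wz":0}]' 5
python3 - <<'E'
from fit import *
p=np.load("p2.npy")
o=look(p); n=fit(o,p);print(n.round(4)); m=mod(n)
for c,q,x in o: print(c,q,x.round(4),(x-m[q]).round(4))
ims=[]
for c in("side","top"):
    im=arm.grab_frame(c); u,v=(349,200) if c=="side" else (317,176)
    ims.append(cv2.resize(im[v-70:v+80,u-60:u+40],None,fx=4,fy=4,interpolation=cv2.INTER_CUBIC))
cv2.imwrite("pics/s2.png",np.hstack(ims)[:,:,::-1])
np.save("p3.npy",n); print(arm.get_state()["eef_pos"].round(3))
E
```

```text
t: 16.15
eef_pos: [0.4367, 0.0223, 0.2605]
ee_rot: [3.141, 0.005, -3.025]
force: [-0.5, -1.1, -0.3]
width: 0.0499
gripper_force: 0.0
[0.5052 0.057  0.2621 0.0021 2.0194]
side hv [ 0.506   0.0557 -0.0009] [ 0.0008 -0.0013 -0.0009]
side hatch_hinge [0.4447 0.0406 0.122 ] [-0.0006 -0.0004  0.    ]
side hatch_edge [0.6259 0.0897 0.1299] [-0.0029 -0.0005 -0.0005]
side knob_top [0.5786 0.0852 0.1559] [-0.0019  0.008   0.0016]
side staple_eye [0.6668 0.0296 0.097 ] [-0.0005  0.0016  0.0025]
side hasp_end [0.7078 0.0357 0.1545] [ 0.0023 -0.0026  0.0002]
top hatch_edge [0.6283 0.0875 0.1307] [-0.0005 -0.0027  0.0003]
top knob_top [0.5821 0.0796 0.1558] [0.0016 0.0024 0.0015]
top hasp_hinge [0.6504 0.025  0.1239] [ 0.0005  0.0016 -0.0025]
top staple_eye [0.6695 0.0232 0.0957] [ 0.0022 -0.0048  0.0012]
top hasp_end [0.7045 0.0393 0.1544] [-0.001   0.001   0.0001]
[0.437 0.023 0.257]
```

View pics/s2.png

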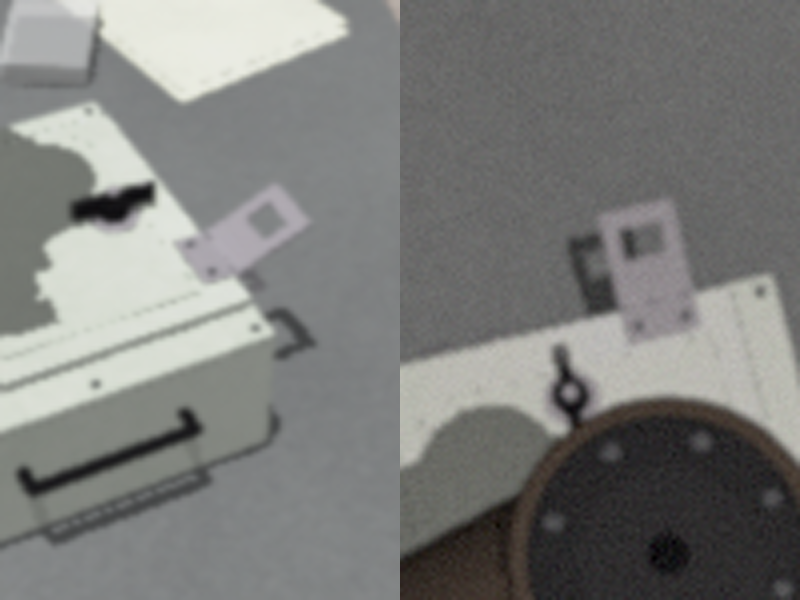

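The wings now lie along the hatch's x axis with the nib towards the front (top crop 560,350). Next is the hasp.

```bash
python3 - <<'E'
from h import *
p=np.mean([np.load(f)[:3] for f in("p.npy","p2.npy","p3.npy")],0); np.save("pm.npy",p); print(p)
rows(unit(p,[.131+.031,-.07,.186]),p[2]-np.pi)
E
```

```text
[0.50555339 0.05836088 0.2586784 ]
shift cm [-24.28  -1.85   7.14] turn deg [-0.  -0.  -8.2] target [0.6801 0.0321 0.186 ]
```

```bash
python3 -m crank '[{"dx":-4,"dy":0,"dz":0,"wx":0,"wy":0,"wz":-1},{"dx":-8,"dy":-0.5,"dz":0,"wx":0,"wy":0,"wz":-3},{"dx":-12,"dy":-1,"dz":1,"wx":0,"wy":0,"wz":-5},{"dx":-16,"dy":-1.5,"dz":2,"wx":0,"wy":0,"wz":-7},{"dx":-20,"dy":-1.8,"dz":4,"wx":0,"wy":0,"wz":-8.2},{"dx":-24.3,"dy":-1.8,"dz":6,"wx":0,"wy":0,"wz":-8.2},{"dx":-24.3,"dy":-1.8,"dz":7.1,"wx":0,"wy":0,"wz":-8.2},{"dx":-24.3,"dy":-1.8,"dz":7.1,"wx":0,"wy":0,"wz":-8.2},{"dx":-24.3,"dy":-1.8,"dz":7.1,"wx":0,"wy":0,"wz":-8.2},{"dx":-24.3,"dy":-1.8,"dz":7.1,"wx":0,"wy":0,"wz":-8.2}]' 0 20
python3 -m crank '[{"dx":0,"dy":0,"dz":1.5,"wx":0,"wy":0,"wz":0},{"dx":0,"dy":0,"dz":3,"wx":0,"wy":0,"wz":0},{"dx":0,"dy":0,"dz":3.8,"wx":0,"wy":0,"wz":0},{"dx":-0.2,"dy":0,"dz":4.5,"wx":0,"wy":0,"wz":0},{"dx":-0.4,"dy":0,"dz":5.1,"wx":0,"wy":0,"wz":0},{"dx":-0.5,"dy":0,"dz":5.7,"wx":0,"wy":0,"wz":0},{"dx":-0.5,"dy":0,"dz":6.3,"wx":0,"wy":0,"wz":0},{"dx":-0.4,"dy":0,"dz":6.8,"wx":0,"wy":0,"wz":0},{"dx":-0.2,"dy":0,"dz":7.3,"wx":0,"wy":0,"wz":0},{"dx":-0.2,"dy":0,"dz":7.3,"wx":0,"wy":0,"wz":0}]'
python3 - <<'E'
from h import *
p=np.load("pm.npy"); s=arm.get_state(); print(R.from_euler('z',-p[2]).apply(s["eef_pos"]-[p[0],p[1],0]).round(4))
E
```

```text
t: 18.3
eef_pos: [0.6801, 0.0328, 0.1883]
ee_rot: [3.142, 0.002, -2.882]
force: [-0.3, 0.5, 0.2]
width: 0.0005
gripper_force: 0.0
t: 19.55
eef_pos: [0.6817, 0.0332, 0.1131]
ee_rot: [3.141, -0.001, -2.883]
force: [0.5, 0.1, -0.5]
width: 0.001
gripper_force: 0.0
[ 0.1638 -0.0694  0.1131]
```

```bash
python3 -m crank '[{"dx":0.25,"dy":0,"dz":0.3,"wx":0,"wy":0,"wz":0},{"dx":0.5,"dy":0,"dz":0.6,"wx":0,"wy":0,"wz":0},{"dx":0.8,"dy":0,"dz":0.85,"wx":0,"wy":0,"wz":0},{"dx":1.1,"dy":0,"dz":1.05,"wx":0,"wy":0,"wz":0},{"dx":1.4,"dy":0,"dz":1.2,"wx":0,"wy":0,"wz":0},{"dx":1.6,"dy":0,"dz":1.25,"wx":0,"wy":0,"wz":0},{"dx":1.75,"dy":0,"dz":1.25,"wx":0,"wy":0,"wz":0},{"dx":1.8,"dy":0,"dz":1.25,"wx":0,"wy":0,"wz":0},{"dx":1.8,"dy":0,"dz":1.25,"wx":0,"wy":0,"wz":0},{"dx":1.8,"dy":0,"dz":1.25,"wx":0,"wy":0,"wz":0}]'
python3 - <<'E'
from h import *
p=np.load("pm.npy"); s=arm.get_state(); print(R.from_euler('z',-p[2]).apply(s["eef_pos"]-[p[0],p[1],0]).round(4))
E
```

```text
t: 20.8
eef_pos: [0.6647, 0.0286, 0.1011]
ee_rot: [-3.142, -0.0, -2.883]
force: [1.9, 0.2, -0.4]
width: 0.0005
gripper_force: 0.8
[ 0.1462 -0.0695  0.1011]
```

```bash
python3 -m crank '[{"dx":0.05,"dy":0,"dz":0,"wx":0,"wy":0,"wz":0},{"dx":0.1,"dy":0,"dz":0,"wx":0,"wy":0,"wz":0},{"dx":0.15,"dy":0,"dz":0,"wx":0,"wy":0,"wz":0},{"dx":0.2,"dy":0,"dz":0,"wx":0,"wy":0,"wz":0},{"dx":0.25,"dy":0,"dz":0,"wx":0,"wy":0,"wz":0},{"dx":0.3,"dy":0,"dz":0,"wx":0,"wy":0,"wz":0},{"dx":0.3,"dy":0,"dz":0,"wx":0,"wy":0,"wz":0},{"dx":0.3,"dy":0,"dz":0,"wx":0,"wy":0,"wz":0},{"dx":0.3,"dy":0,"dz":0,"wx":0,"wy":0,"wz":0},{"dx":0.3,"dy":0,"dz":0,"wx":0,"wy":0,"wz":0}]'
python3 - <<'E'
from h import *
p=np.load("pm.npy"); s=arm.get_state(); print(R.from_euler('z',-p[2]).apply(s["eef_pos"]-[p[0],p[1],0]).round(4))
E
```

```text
t: 22.05
eef_pos: [0.6638, 0.0284, 0.1013]
ee_rot: [-3.141, 0.004, -2.882]
force: [9.5, 1.7, -5.2]
width: 0.0004
gripper_force: 4.5
[ 0.1453 -0.0695  0.1013]
```

```bash
python3 -m crank '[{"dx":-0.5,"dy":0,"dz":-0.2,"wx":0,"wy":0,"wz":0},{"dx":-1.5,"dy":0,"dz":-1,"wx":0,"wy":0,"wz":0},{"dx":-1.5,"dy":0,"dz":-5,"wx":0,"wy":0,"wz":0},{"dx":-1.5,"dy":0,"dz":-10,"wx":0,"wy":0,"wz":0},{"dx":3,"dy":0,"dz":-15,"wx":0,"wy":0,"wz":0},{"dx":8,"dy":0,"dz":-17,"wx":0,"wy":0,"wz":0},{"dx":13,"dy":0,"dz":-17,"wx":0,"wy":0,"wz":0},{"dx":18,"dy":0,"dz":-17,"wx":0,"wy":0,"wz":0},{"dx":22,"dy":0,"dz":-17,"wx":0,"wy":0,"wz":0},{"dx":22,"dy":0,"dz":-17,"wx":0,"wy":0,"wz":0}]' 5
python3 - <<'E'
from fit import *
pm=np.load("pm.npy"); p=np.r_[pm,0,0]
o=look(p); n=fit(o,p);print(n.round(4))
for c,q,x in o: 
  if q in("staple_eye","hasp_end","hasp_hinge"):print(c,q,x.round(4),(x-mod(p)[q]).round(4))
for c in("side","top"):
    for q in("pin","pin_collar","block","driver_a"): print(c,q,best(arm.mark_of,c,q))
ims=[]
for c in("side","top"):
    im=arm.grab_frame(c); u,v=(349,200) if c=="side" else (317,176)
    a=im[v-20:v+55,u-60:u+40]; u,v=(325,335) if c=="side" else (447,233)
    b=im[v-40:v+35,u-50:u+50]
    ims.append(cv2.resize(np.vstack([a,b]),None,fx=4,fy=4,interpolation=cv2.INTER_CUBIC))
cv2.imwrite("pics/s3.png",np.hstack(ims)[:,:,::-1]); print(arm.get_state()["q"].round(2))
E
```

```text
t: 23.3
eef_pos: [0.4472, -0.0291, 0.2727]
ee_rot: [3.141, 0.002, -2.883]
force: [1.0, 0.9, 0.1]
width: 0.0498
gripper_force: 0.0
[0.5055 0.0597 0.2489 0.0007 0.    ]
side hasp_hinge [0.6507 0.0263 0.126 ] [0.0006 0.0021 0.    ]
side staple_eye [0.6667 0.0277 0.0956] [-0.0008 -0.0011  0.0011]
top hasp_hinge [0.6519 0.0256 0.1248] [ 0.0018  0.0014 -0.0012]
top staple_eye [0.6659 0.0249 0.0976] [-0.0016 -0.0039  0.0031]
side pin [([0.5157, -0.2881, 0.0064], 0.42)]
side pin_collar [([0.5143, -0.2925, 0.047], 0.67)]
side block [([0.5208, -0.3433, 0.0033], 0.56)]
side driver_a [([0.528, -0.3857, 0.0016], 0.69), ([0.5237, -0.3348, 0.006], 0.66)]
top pin [([0.5094, -0.2865, 0.0075], 0.38)]
top pin_collar [([0.5135, -0.2875, 0.0466], 0.6)]
top block [([0.5205, -0.3395, -0.0006], 0.75)]
top driver_a [([0.531, -0.3865, 0.0062], 0.56), ([0.521, -0.3395, 0.0039], 0.5)]
[ 0.38 -0.05 -0.38 -0.   -1.24 -1.69]
```

View pics/s3.png

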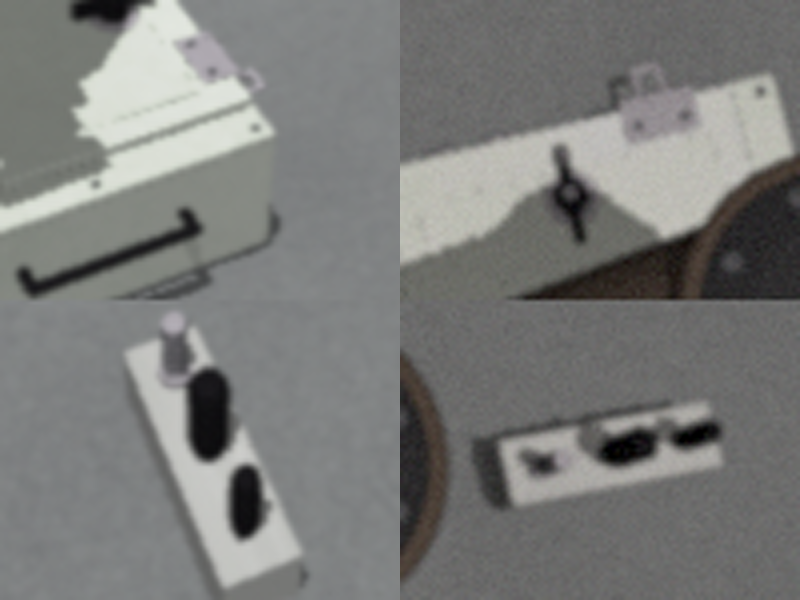

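The hasp hangs flat with the staple through its slot (top crop 645,78). The pin stands at the near end of the block, and all marks put it at about (0.513, -0.289).

```bash
python3 - <<'E'
from h import *
rows([.5133,-.289,.18],-1.425)
E
```

```text
shift cm [  0.46 -26.83   9.11] turn deg [ -0.    0.  -83.5] target [ 0.5133 -0.289   0.18  ]
```

```bash
python3 -m crank '[{"dx":0.5,"dy":-2.5,"dz":0,"wx":0,"wy":0,"wz":-8},{"dx":0.5,"dy":-6,"dz":0,"wx":0,"wy":0,"wz":-17},{"dx":0.5,"dy":-9.5,"dz":0,"wx":0,"wy":0,"wz":-26},{"dx":0.5,"dy":-13,"dz":1,"wx":0,"wy":0,"wz":-35},{"dx":0.5,"dy":-16.5,"dz":3,"wx":0,"wy":0,"wz":-44},{"dx":0.5,"dy":-20,"dz":5,"wx":0,"wy":0,"wz":-53},{"dx":0.5,"dy":-23,"dz":7,"wx":0,"wy":0,"wz":-62},{"dx":0.5,"dy":-26,"dz":8,"wx":0,"wy":0,"wz":-71},{"dx":0.5,"dy":-26.8,"dz":9,"wx":0,"wy":0,"wz":-80},{"dx":0.5,"dy":-26.8,"dz":9.1,"wx":0,"wy":0,"wz":-83.5}]' 6
python3 - <<'E'
from h import *
print(arm.get_state()["q"].round(2)); rows([.5133,-.289,.075],-1.425)
for c in ("side",):
    arm.grab_frame(c)
    for q in("pin","pin_collar"): print(best(arm.mark_of,c,q))
E
```

```text
t: 25.85
eef_pos: [0.5124, -0.2895, 0.1786]
ee_rot: [3.139, 0.001, -1.423]
force: [-0.0, -0.8, -0.0]
width: 0.0597
gripper_force: 0.0
[-0.18  0.25 -0.25 -0.   -1.07  0.33]
shift cm [-0.03 -0.12 10.36] turn deg [0.1 0.  0.1] target [ 0.5133 -0.289   0.075 ]
[([0.5164, -0.2864, 0.0082], 0.62)]
[([0.5139, -0.2896, 0.0497], 0.65)]
```

```bash
python3 -m crank '[{"dx":0,"dy":-0.1,"dz":2,"wx":0,"wy":0,"wz":0},{"dx":0,"dy":-0.1,"dz":4,"wx":0,"wy":0,"wz":0},{"dx":0,"dy":-0.1,"dz":6,"wx":0,"wy":0,"wz":0},{"dx":0,"dy":-0.1,"dz":7.5,"wx":0,"wy":0,"wz":0},{"dx":0,"dy":-0.1,"dz":8.7,"wx":0,"wy":0,"wz":0},{"dx":0,"dy":-0.1,"dz":9.6,"wx":0,"wy":0,"wz":0},{"dx":0,"dy":-0.1,"dz":10.2,"wx":0,"wy":0,"wz":0},{"dx":0,"dy":-0.1,"dz":10.4,"wx":0,"wy":0,"wz":0},{"dx":0,"dy":-0.1,"dz":10.4,"wx":0,"wy":0,"wz":0},{"dx":0,"dy":-0.1,"dz":10.4,"wx":0,"wy":0,"wz":0}]'
python3 -m crank '[{"dx":0,"dy":0,"dz":0,"wx":0,"wy":0,"wz":0},{"dx":0,"dy":0,"dz":0,"wx":0,"wy":0,"wz":0},{"dx":0,"dy":0,"dz":0,"wx":0,"wy":0,"wz":0},{"dx":0,"dy":0,"dz":0,"wx":0,"wy":0,"wz":0},{"dx":0,"dy":0,"dz":0,"wx":0,"wy":0,"wz":0},{"dx":0,"dy":0,"dz":0,"wx":0,"wy":0,"wz":0},{"dx":0,"dy":0,"dz":0,"wx":0,"wy":0,"wz":0},{"dx":0,"dy":0,"dz":0,"wx":0,"wy":0,"wz":0},{"dx":0,"dy":0,"dz":0,"wx":0,"wy":0,"wz":0},{"dx":0,"dy":0,"dz":0,"wx":0,"wy":0,"wz":0}]' 0.5 25
```

```text
t: 27.25
eef_pos: [0.5141, -0.2888, 0.0765]
ee_rot: [-3.141, -0.0, -1.425]
force: [-0.5, -0.8, 1.2]
width: 0.0603
gripper_force: 0.0
t: 28.5
eef_pos: [0.5138, -0.2887, 0.076]
ee_rot: [3.141, 0.0, -1.425]
force: [-1.2, -0.7, 0.2]
width: 0.0133
gripper_force: 25.0
```

```bash
python3 -m crank '[{"dx":0,"dy":0,"dz":-1,"wx":0,"wy":0,"wz":0},{"dx":0,"dy":0,"dz":-2.2,"wx":0,"wy":0,"wz":0},{"dx":0,"dy":0,"dz":-3.6,"wx":0,"wy":0,"wz":0},{"dx":0,"dy":0,"dz":-5.2,"wx":0,"wy":0,"wz":0},{"dx":0,"dy":0,"dz":-7,"wx":0,"wy":0,"wz":0},{"dx":0,"dy":0,"dz":-9,"wx":0,"wy":0,"wz":0},{"dx":0,"dy":0,"dz":-11,"wx":0,"wy":0,"wz":0},{"dx":0,"dy":0,"dz":-13,"wx":0,"wy":0,"wz":0},{"dx":0,"dy":0,"dz":-15,"wx":0,"wy":0,"wz":0},{"dx":0,"dy":0,"dz":-16,"wx":0,"wy":0,"wz":0}]'
python3 - <<'E'
from h import *
p=np.load("pm.npy"); print(arm.get_state()["q"].round(2),arm.get_state()["width"])
for c in("side","top"):
    arm.grab_frame(c)
    for q in("pin","pin_collar"): print(c,best(arm.mark_of,c,q))
for y in(p[2]-np.pi,p[2]): rows(unit(p,[.149,-.07,.225]),y)
E
```

```text
t: 29.75
eef_pos: [0.5145, -0.2888, 0.2383]
ee_rot: [-3.139, -0.001, -1.425]
force: [0.0, 1.2, -1.1]
width: 0.0134
gripper_force: 25.0
[-0.18  0.21 -0.17  0.   -1.19  0.33] 0.013378239782336071
side [([0.5151, -0.2862, 0.1706], 0.7)]
side [([0.5135, -0.2922, 0.2124], 0.53)]
top [([0.5143, -0.2839, 0.1688], 0.43)]
top [([0.5161, -0.286, 0.2069], 0.47)]
shift cm [-29.16 -19.84   1.01] turn deg [ 0.1 -0.  83.5] target [0.6675 0.0288 0.225 ]
shift cm [-29.16 -19.84   1.01] turn deg [  0.    0.1 -96.5] target [0.6675 0.0288 0.225 ]
```

```bash
python3 -m crank '[{"dx":-2.5,"dy":-2.5,"dz":0,"wx":0,"wy":0,"wz":8},{"dx":-6,"dy":-5.5,"dz":0,"wx":0,"wy":0,"wz":17},{"dx":-9.5,"dy":-8.5,"dz":0,"wx":0,"wy":0,"wz":26},{"dx":-13,"dy":-11.5,"dz":0,"wx":0,"wy":0,"wz":35},{"dx":-16.5,"dy":-14.5,"dz":0,"wx":0,"wy":0,"wz":44},{"dx":-20,"dy":-17,"dz":0,"wx":0,"wy":0,"wz":53},{"dx":-23.5,"dy":-19,"dz":0,"wx":0,"wy":0,"wz":62},{"dx":-26.5,"dy":-19.8,"dz":0,"wx":0,"wy":0,"wz":71},{"dx":-28.7,"dy":-19.8,"dz":0.5,"wx":0,"wy":0,"wz":80},{"dx":-29.2,"dy":-19.8,"dz":0.5,"wx":0,"wy":0,"wz":83.5}]'
python3 -m crank '[{"dx":0,"dy":0,"dz":0,"wx":0,"wy":0,"wz":0},{"dx":0,"dy":0,"dz":0.5,"wx":0,"wy":0,"wz":0},{"dx":0,"dy":0,"dz":1,"wx":0,"wy":0,"wz":0},{"dx":0,"dy":0,"dz":1.5,"wx":0,"wy":0,"wz":0},{"dx":0,"dy":0,"dz":2,"wx":0,"wy":0,"wz":0},{"dx":0,"dy":0,"dz":2.5,"wx":0,"wy":0,"wz":0},{"dx":0,"dy":0,"dz":3,"wx":0,"wy":0,"wz":0},{"dx":0,"dy":0,"dz":3.2,"wx":0,"wy":0,"wz":0},{"dx":0,"dy":0,"dz":3.2,"wx":0,"wy":0,"wz":0},{"dx":0,"dy":0,"dz":3.2,"wx":0,"wy":0,"wz":0}]'
python3 - <<'E'
from fit import *
pm=np.load("pm.npy"); p=np.r_[pm,0,0]
for c in("side","top"):
    im=arm.grab_frame(c)
    for q in("pin","pin_collar","staple_eye","hasp_hinge"): print(c,q,best(arm.mark_of,c,q))
    if c=="side":
        k=arm.calibration(c); a=cv2.resize(im[150:250,290:410],None,fx=6,fy=6,interpolation=cv2.INTER_CUBIC)
        cv2.imwrite("pics/s4.png",a[:,:,::-1])
s=arm.get_state();print(R.from_euler('z',-p[2]).apply(s["eef_pos"]-[p[0],p[1],0]).round(4))
E
```

```text
t: 31.3
eef_pos: [0.6668, 0.0304, 0.2293]
ee_rot: [3.141, -0.003, -2.885]
force: [-0.1, -1.1, -0.2]
width: 0.0133
gripper_force: 25.0
t: 32.55
eef_pos: [0.6676, 0.029, 0.1993]
ee_rot: [-3.142, 0.0, -2.883]
force: [-0.1, -0.1, -1.3]
width: 0.0134
gripper_force: 25.0
side pin [([0.6694, 0.0335, 0.1272], 0.64)]
side pin_collar [([0.6659, 0.0288, 0.173], 0.46)]
side staple_eye [([0.668, 0.0315, 0.094], 0.61)]
side hasp_hinge [([0.5208, -0.3414, 0.0012], 0.48), ([0.6489, 0.0252, 0.1263], 0.37)]
top pin []
top pin_collar []
top staple_eye [([0.6728, 0.0278, 0.0981], 0.7)]
top hasp_hinge [([0.6507, 0.0248, 0.1268], 0.59)]
[ 0.149  -0.0699  0.1991]
```

View pics/s4.png

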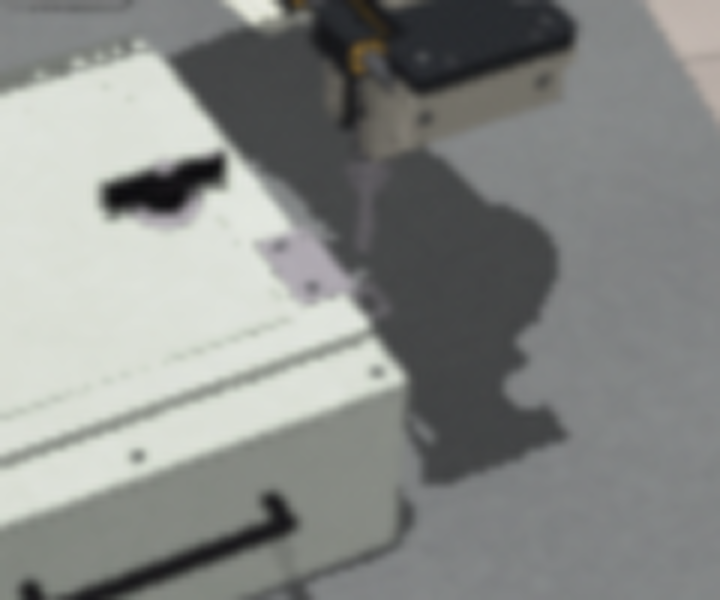

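The pin tip is at crop (362,247) and the staple loop just below it around (370,295). I overlay the modelled staple and pin to check that they line up.

```bash
python3 - <<'E'
from fit import *
p=np.load("pm.npy")
def proj(c,X):
    k=arm.calibration(c); q=np.linalg.inv(k["world_from_camera"])@np.r_[X,1]
    return np.array([k["fx"]*q[0]/q[2]+k["cx"],k["fy"]*q[1]/q[2]+k["cy"]])
def crop(f,x,y,w,h,s,u0,v0,c,S):
    im=cv2.resize(cv2.imread(f)[y:y+h,x:x+w],None,fx=S,fy=S,interpolation=cv2.INTER_CUBIC); im=cv2.convertScaleAbs(im,alpha=1.3,beta=0)
    raw=im.copy()
    P=lambda X:tuple(int(round(t)) for t in (((proj(c,X)-[u0,v0]+.5)*s-[x,y])*S))
    for yy in(.006,.011): cv2.polylines(im,[np.array([P(unit(p,[a,-.07+b,.092])) for a,b in((.1355,-yy),(.158+(yy-.006),-yy),(.158+(yy-.006),yy),(.1355,yy))])],False,(0,0,255),1)
    t=np.array([.6676,.029,.1283]); cv2.circle(im,P(t),3,(0,255,0),1); cv2.line(im,P(t),P(t+[0,0,.045]),(0,255,0),1)
    cv2.polylines(im,[np.array([P(unit(p,[a,b-.07,.130])) for a,b in((.128,-.05),(.128,-.025),(.128,.025),(.128,.05))])],False,(255,0,0),1)
    return np.hstack([raw,im])
a=crop("pics/s4.png",300,130,130,200,6,290,150,"side",2)
b=crop("pics/s3.png",570,50,130,100,4,257-100,156,"top",3) 
h=max(a.shape[0],b.shape[0]); z=lambda m:np.vstack([m,np.zeros((h-m.shape[0],m.shape[1],3),np.uint8)])
o=cv2.resize(np.hstack([z(a),z(b)]),(800,int(h*800/(a.shape[1]+b.shape[1])))); cv2.imwrite("pics/ov.png",o)
E
```

```text
(no output)
```

View pics/ov.png

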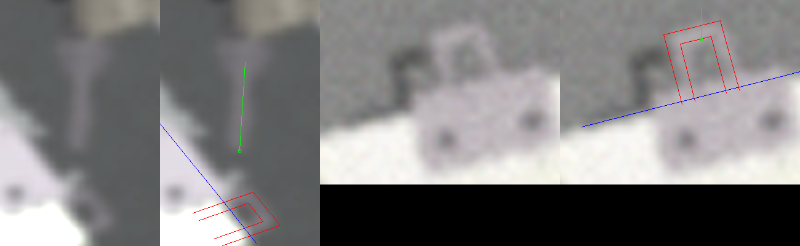

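```bash
python3 -m crank '[{"dx":0,"dy":-0.08,"dz":0.8,"wx":0,"wy":0,"wz":0},{"dx":0,"dy":-0.08,"dz":1.6,"wx":0,"wy":0,"wz":0},{"dx":0,"dy":-0.08,"dz":2.4,"wx":0,"wy":0,"wz":0},{"dx":0,"dy":-0.08,"dz":3,"wx":0,"wy":0,"wz":0},{"dx":0,"dy":-0.08,"dz":3.3,"wx":0,"wy":0,"wz":0},{"dx":0,"dy":-0.08,"dz":3.5,"wx":0,"wy":0,"wz":0},{"dx":0,"dy":-0.08,"dz":3.7,"wx":0,"wy":0,"wz":0},{"dx":0,"dy":-0.08,"dz":3.8,"wx":0,"wy":0,"wz":0},{"dx":0,"dy":-0.08,"dz":3.9,"wx":0,"wy":0,"wz":0},{"dx":0,"dy":-0.08,"dz":3.9,"wx":0,"wy":0,"wz":0}]'
```

```text
t: 34.3
eef_pos: [0.6677, 0.0282, 0.1601]
ee_rot: [3.142, 0.0, -2.883]
force: [-0.4, -0.3, -1.0]
width: 0.0133
gripper_force: 25.0
```

```bash
python3 -m crank '[{"dx":0,"dy":0,"dz":0.3,"wx":0,"wy":0,"wz":0},{"dx":0,"dy":0,"dz":0.6,"wx":0,"wy":0,"wz":0},{"dx":0,"dy":0,"dz":0.9,"wx":0,"wy":0,"wz":0},{"dx":0,"dy":0,"dz":1.2,"wx":0,"wy":0,"wz":0},{"dx":0,"dy":0,"dz":1.5,"wx":0,"wy":0,"wz":0},{"dx":0,"dy":0,"dz":1.8,"wx":0,"wy":0,"wz":0},{"dx":0,"dy":0,"dz":2.1,"wx":0,"wy":0,"wz":0},{"dx":0,"dy":0,"dz":2.4,"wx":0,"wy":0,"wz":0},{"dx":0,"dy":0,"dz":2.6,"wx":0,"wy":0,"wz":0},{"dx":0,"dy":0,"dz":2.6,"wx":0,"wy":0,"wz":0}]'
python3 -c "from h import *;s=arm.get_state();print(s['moment'],s['force'])"
```

```text
t: 35.55
eef_pos: [0.6676, 0.0281, 0.1339]
ee_rot: [-3.142, -0.0, -2.883]
force: [-0.2, -0.1, -0.5]
width: 0.013
gripper_force: 25.0
[ 0.05097445 -0.1800697  -0.04467884] [-0.15691693 -0.11285249 -0.45276979]
```

```bash
python3 -m crank '[{"dx":0,"dy":0,"dz":0.3,"wx":0,"wy":0,"wz":0},{"dx":0,"dy":0,"dz":0.6,"wx":0,"wy":0,"wz":0},{"dx":0,"dy":0,"dz":0.9,"wx":0,"wy":0,"wz":0},{"dx":0,"dy":0,"dz":1.1,"wx":0,"wy":0,"wz":0},{"dx":0,"dy":0,"dz":1.2,"wx":0,"wy":0,"wz":0},{"dx":0,"dy":0,"dz":1.25,"wx":0,"wy":0,"wz":0},{"dx":0,"dy":0,"dz":1.3,"wx":0,"wy":0,"wz":0},{"dx":0,"dy":0,"dz":1.35,"wx":0,"wy":0,"wz":0},{"dx":0,"dy":0,"dz":1.35,"wx":0,"wy":0,"wz":0},{"dx":0,"dy":0,"dz":1.35,"wx":0,"wy":0,"wz":0}]'
python3 - <<'E'
from h import *
im=arm.grab_frame("side"); print(best(arm.mark_of,"side","pin"),best(arm.mark_of,"side","pin_collar"))
cv2.imwrite("pics/s5.png",cv2.resize(im[150:230,310:410],None,fx=6,fy=6,interpolation=cv2.INTER_CUBIC)[:,:,::-1])
E
```

```text
t: 36.8
eef_pos: [0.6677, 0.0282, 0.1206]
ee_rot: [-3.142, 0.0, -2.883]
force: [-0.1, -0.6, -1.2]
width: 0.0131
gripper_force: 25.0
[] [([0.6678, 0.0265, 0.0995], 0.43)]
```

View pics/s5.png

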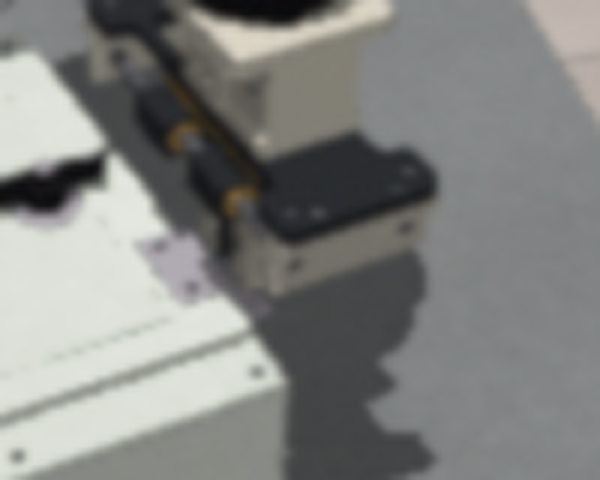

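The fingers hide the pin (crop 250,290), and there's no contact force yet. I'll feel for the collar seating.

```bash
python3 -m crank '[{"dx":0,"dy":0,"dz":0.03,"wx":0,"wy":0,"wz":0},{"dx":0,"dy":0,"dz":0.06,"wx":0,"wy":0,"wz":0},{"dx":0,"dy":0,"dz":0.09,"wx":0,"wy":0,"wz":0},{"dx":0,"dy":0,"dz":0.12,"wx":0,"wy":0,"wz":0},{"dx":0,"dy":0,"dz":0.15,"wx":0,"wy":0,"wz":0},{"dx":0,"dy":0,"dz":0.15,"wx":0,"wy":0,"wz":0},{"dx":0,"dy":0,"dz":0.15,"wx":0,"wy":0,"wz":0},{"dx":0,"dy":0,"dz":0.15,"wx":0,"wy":0,"wz":0},{"dx":0,"dy":0,"dz":0.15,"wx":0,"wy":0,"wz":0},{"dx":0,"dy":0,"dz":0.15,"wx":0,"wy":0,"wz":0}]'
```

```text
t: 38.2
eef_pos: [0.668, 0.0282, 0.1203]
ee_rot: [-3.141, 0.001, -2.882]
force: [-3.3, 1.0, 7.0]
width: 0.0138
gripper_force: 25.0
```

The collar meets the staple at the expected height with 7 N. I release and retreat straight up.

```bash
python3 -m crank '[{"dx":0,"dy":0,"dz":-0.1,"wx":0,"wy":0,"wz":0},{"dx":0,"dy":0,"dz":-0.1,"wx":0,"wy":0,"wz":0},{"dx":0,"dy":0,"dz":-0.1,"wx":0,"wy":0,"wz":0},{"dx":0,"dy":0,"dz":-0.1,"wx":0,"wy":0,"wz":0},{"dx":0,"dy":0,"dz":-0.1,"wx":0,"wy":0,"wz":0},{"dx":0,"dy":0,"dz":-1,"wx":0,"wy":0,"wz":0},{"dx":0,"dy":0,"dz":-3,"wx":0,"wy":0,"wz":0},{"dx":0,"dy":0,"dz":-6,"wx":0,"wy":0,"wz":0},{"dx":0,"dy":0,"dz":-10,"wx":0,"wy":0,"wz":0},{"dx":0,"dy":0,"dz":-13,"wx":0,"wy":0,"wz":0}]' 4
python3 -m crank '[{"dx":3,"dy":0,"dz":-2,"wx":0,"wy":0,"wz":0},{"dx":8,"dy":0,"dz":-4,"wx":0,"wy":0,"wz":0},{"dx":13,"dy":0,"dz":-4,"wx":0,"wy":0,"wz":0},{"dx":18,"dy":2,"dz":-4,"wx":0,"wy":0,"wz":0},{"dx":22,"dy":5,"dz":-4,"wx":0,"wy":0,"wz":0},{"dx":24,"dy":8,"dz":-4,"wx":0,"wy":0,"wz":0},{"dx":24,"dy":12,"dz":-4,"wx":0,"wy":0,"wz":0},{"dx":24,"dy":15,"dz":-4,"wx":0,"wy":0,"wz":0},{"dx":24,"dy":15,"dz":-4,"wx":0,"wy":0,"wz":0},{"dx":24,"dy":15,"dz":-4,"wx":0,"wy":0,"wz":0}]'
python3 - <<'E'
from fit import *
p=np.load("pm.npy"); o=look(np.r_[p,0,0]); print(fit(o,np.r_[p,0,0.]).round(4))
ims=[]
for c,(u,v) in(("side",(349,190)),("top",(320,175))):
    im=arm.grab_frame(c)
    for q in("pin","pin_collar","knob_top"): print(c,q,best(arm.mark_of,c,q))
    ims.append(cv2.resize(im[v-30:v+50,u-40:u+40],None,fx=5,fy=5,interpolation=cv2.INTER_CUBIC))
cv2.imwrite("pics/s6.png",np.hstack(ims)[:,:,::-1])
E
```

```text
t: 39.45
eef_pos: [0.6681, 0.0281, 0.2519]
ee_rot: [-3.141, 0.002, -2.883]
force: [-0.2, -0.3, -1.3]
width: 0.0401
gripper_force: 0.0
t: 40.7
eef_pos: [0.3973, 0.1116, 0.2895]
ee_rot: [3.141, 0.001, -2.882]
force: [-0.4, -0.2, 0.9]
width: 0.04
gripper_force: 0.0
[ 0.5058  0.0587  0.26   -0.0059  0.    ]
side pin []
side pin_collar [([0.6688, 0.0271, 0.0971], 0.61)]
side knob_top [([0.5798, 0.0796, 0.1557], 0.61), ([0.4437, 0.0431, 0.1201], 0.36)]
top pin [([0.6679, 0.031, 0.0518], 0.55), ([0.5323, -0.3859, 0.0057], 0.44)]
top pin_collar [([0.668, 0.027, 0.0945], 0.45)]
top knob_top [([0.5808, 0.0837, 0.1544], 0.48)]
```

View pics/s6.png

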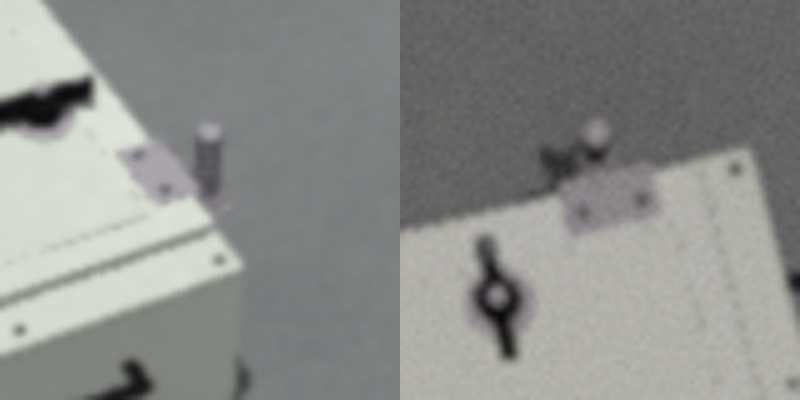

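The pin stands upright in the staple (side crop 208,160) with its collar at z = 0.0945. In the top view the knob wings point at the front, about 2° past square, which is the stop. Handing in.

```bash
python3 -c "from station import arm;print(arm.job_done())"
```

```text
the job is handed in; nothing more can be done
None
```

The job is handed in at about 41 s of the 70 s: hatch shut, knob clockwise to its stop, hasp flat over the staple, and pin through the staple with its collar resting on it; the screwdrivers, disc and stub box were not touched.

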